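Make up two vacuum-cleaner service kits

TASK

Make up the two vacuum-cleaner service kits: the long filter cassette, the round filter cassette and the hose cuff go in the steel tray with three compartments, and the square filter cassette and the yellow cyclone cap in the tray with two. Put each part in the compartment that it fits (the hose cuff in the smallest of the three, the cap in the smaller of the two), right down on the tray's floor and the same way up as it stands now, set down and not dropped. Leave the spudger, the saucer and the dust bin where they are.

Things in the scene. Friction and masses are not known exactly. Their poses are not given: they have to be found in the camera images.
- long_cassette_mid (a point): Long filter cassette, lying flat: oblong grey plastic frame 112 x 42 mm, 16 mm thick, with cross-wise paper pleats. In the middle of its top stands a grip rib 56 mm long, 12 mm thick, 20 mm high (total height 36 mm). The point is its centre, 18 mm above the underside. x: along cassette and rib; y: across; z: up.
- square_cassette_mid (a point): Square filter cassette, lying flat: grey plastic frame 70 x 70 mm, 16 mm thick, with paper pleats. In the middle of its top stands a grip rib 46 mm long, 12 mm thick, 20 mm high (total height 36 mm). The point is its centre, 18 mm above the underside. x: along the rib; y: across the rib; z: up.
- round_cassette_mid (a point): Round filter cassette, lying flat: grey plastic disc 60 mm in diameter, 16 mm thick, with radial paper pleats. Across the middle of its top stands a grip rib 46 mm long, 12 mm thick, 20 mm high (total height 36 mm). The point is its centre, 18 mm above the underside. x: along the rib; y: across the rib; z: up.
- cyclone_cap_mid (a point): Yellow plastic cyclone cap, open side down: a round skirt 48 mm in diameter, tapering to 30 mm at 20 mm height, and on it a twist grip, a straight bar 36 mm long and 12 mm thick, from 20 to 42 mm above the underside. The point is on its axis, 21 mm above the underside. x: along the bar; y: across the bar; z: up.
- hose_cuff_mid (a point): Hose cuff, a black plastic tube standing upright on its wide end, 60 mm tall: foot 38 mm in diameter up to 14 mm, above that a tube 32 mm in diameter (a ring 34 mm wide from 20 to 23 mm). The point is on its axis, 30 mm above the underside. z: up along the tube.
- tray_three: Kit tray, three compartments, bare steel, 151 (x) x 146 (y) mm, loose, 0.6 kg; floor and walls 3 mm thick, rim and dividers 15 mm above the counter. Origin: centre of its underside; z up. Long compartment along the -x side: 62 (x) x 140 (y) mm inside, centre x -41.5, y 0. Then 80 x 80 mm, centre x 32.5, y -30, and the smallest, 80 (x) x 57 (y) mm, centre x 32.5, y 41.5.
- tray_two: Kit tray, two compartments, bare steel, 96 (x) x 165 (y) mm, loose, 0.5 kg; floor and walls 3 mm thick, rim and divider 15 mm above the counter. Origin: centre of its underside; z up. Large compartment 90 x 90 mm inside, centre x 0, y -34.5 mm; small compartment 90 (x) x 66 (y) mm, centre x 0, y 46.5 mm.
- spudger: Black plastic spudger (flat prying stick), 149 mm long, 11 mm wide, 7 mm thick, lying on the counter; not part of the kits. Origin: middle of its underside; x along it.
- saucer: White ceramic saucer, 100 mm in diameter, 15 mm high, with a few screws in it; not part of the kits. Origin: centre of its underside.
- dust_bin: Transparent dust bin with a grey lid, carry handle and black release latch, 109 mm in diameter, 161 mm high; not part of the kits. Origin: centre of its underside.
There are look-alikes about, which are no part of the job. Leave any red look-alike of the part that bears round_cassette_mid alone.

How it is judged:
By the outcome, as a careful person would: the job done as asked, in the order asked, and still so for the second after the job is handed in, with the robot touching nothing.
It also fails if it takes over 112 s, if anything falls off the work surface, if the arm or the gripper's body presses on something with over 40 N, if the wrist force passes 120 N, or if a joint passes its speed limit or range.

ROBOT

A 7-joint arm with a two-finger parallel gripper is mounted at the origin on the work surface. World frame = base frame: x ahead of the robot, y to its left, z up, the work surface at z = 0. Lengths are in m, angles in rad, forces in N, time in s.
With the tool pointing down it reaches from about 0.425 to 0.925 m from the base axis. Payload 6.8 kg.
Tool frame: the origin (TCP) lies on the centre line of the jaws, within the pads' length; the fingertips stand bot.finger_overhang ahead of it and the grasp point (between the pads) lies 3 mm ahead of it (bot.finger_overhang is the distance from the TCP to the fingertips, in m); z points along the fingers, y is the direction in which the jaws open and shut (so a half turn about z gives the same grasp; the last joint's range is limited). The gripper opens to 85 mm and grips with 20 to 120 N. Pads are 22 mm wide; open, the fingers measure 114 mm over their backs; the gripper's body (76 mm by 85 mm) begins 54 mm behind the grasp point. The pads swing forward as they close: fully open they stand 13 mm farther back than shut.
Start: joints at [1.082, 0.477, 0.022, 1.555, -0.011, 1.109, -0.083], TCP at [0.251, -0.627, 0.253] pointing down, gripper open.
Joint ranges: [-2.96, 2.96], [-0.34, 2.1], [-1.41, 1.46], [0.24, 2.44], [-1.37, 4.51], [0.17, 1.92], [-2.96, 2.96]. Speed limits (rad/s): [2.39, 2.39, 3.14, 3.14, 3.14, 3.14, 3.14].

INTERFACE

Orientations are given as a unit quaternion [w, x, y, z].
In Python, from station import bot gives the robot as it stands.
- The arm moves only by the tool drive_tool, never from a script. Its argument "increments" is text: rows parted by semicolons, each of 4 numbers parted by spaces: the shift along the world's x, y, z in m, then the turn about the world's z in rad. In form: tx ty tz spin; .... A call has 1 to 12 rows; each row shifts and turns the commanded pose from where the row before left it; what a row does not reach is not made up. A row lasts 1/12 s, in which the tool goes at most 41.7 mm and 7.16 degrees, less where a joint would pass 70% of its speed; a pose out of reach is approached as far as the arm can. A call is refused whole if a number of a shift passes 0.0417 or a number of a turn 0.125, either way. A call with a gripper value outside its range is refused whole. "grip" is the opening, from 0 (shut) to 1 (fully open), set as the call begins (left out, the last holds). The fingers move at their own pace and stop on an object; "squeeze" is the grip in N (left out, the last holds). Time passes only in rows, so rows that do not move let the fingers close. It gives the time, the measured TCP pose, the force and the opening at its end, in the units of the state.
- bot.get_obs(): the state, without advancing time (a new reading comes with each control period).
- bot.read_camera(name): name is "side" or "top"; returns the picture (400x640x3 uint8, red, green, blue); there is no depth.
- bot.calibration(name): a dict with "fx", "fy", "cx", "cy" (pixels), "camera_from_world" (4x4, takes a point from world to camera coordinates). Camera axes: x right, y down, z forward; pixel columns grow to the right and rows downward; lengths in m; the calibration is good to about 2 mm. A picture is of the moment at which its call begins. calibration takes no time and is no camera call.
- bot.hand_in(): hands the job in, once; it reports no verdict.
The state is a dict: "t": time; "q": joint angles; "joint_vel": joint speeds; "joint_torque": joint torques, N m; "eef_pos": TCP position; "tool_rot": TCP orientation; "contact_force": force on the tool from outside, world axes, zero at the start; "torque": the same for the moment, N m; "gripper_width": opening from 0.0 (shut) to 1.0 (fully open).
Only numpy, scipy, OpenCV 4.12 (cv2) and the standard library are available. Lean on these libraries where they do the work, as an engineer would, in place of code of your own. Each camera call takes 0.05 s, during which the arm holds its last target.

## Working session

There is one attempt and no reset: what is moved stays moved. The work goes in short steps, Python scripts to look and compute and a tool call to move; the robot and the scene stay as the last step left them, time stands still between calls to the robot, and variables do not carry over. Pictures are saved under pics/ and viewed, and the job is handed in when it is done.

Besides the shell and the picture viewer there is one more tool, called by a JSON object that holds its "fn" and its "kwargs", one argument or row to a line. drive_tool: Moves the arm, as the interface text tells. Its arguments: {"type":"object","properties":{"increments":{"type":"string"},"grip":{"type":"number"},"squeeze":{"type":"number"}},"required":["increments"]}

```bash
ls; mkdir -p pics
python3 - <<'E'
from station import bot
import cv2
o=bot.get_obs();print(o, bot.finger_overhang)
for n in("top","side"):
    im=bot.read_camera(n);cv2.imwrite(f"pics/{n}0.png",cv2.cvtColor(im,cv2.COLOR_RGB2BGR))
    print(n,bot.calibration(n))
E
```

```text
pics
{'t': 0.0, 'q': array([ 1.0819052 ,  0.477789  ,  0.02235687,  1.55646557, -0.01152722,
        1.10927235, -0.08312104]), 'joint_vel': array([-3.51058676e-04, -7.28182191e-04, -2.08869659e-03,  2.11310046e-04,
        1.59501811e-04, -1.93515510e-03, -4.34660278e-05]), 'joint_torque': array([-1.24675244e-03, -5.96459699e+01,  1.60714701e+00, -2.81201327e+01,
        1.24574019e-02,  9.35408782e-03,  8.25244172e-06]), 'eef_pos': array([ 0.25064826, -0.62614407,  0.25232748]), 'tool_rot': array([-8.73730853e-04,  9.81931602e-01,  1.89234018e-01, -2.28256494e-04]), 'contact_force': array([-0.04845556,  0.08408901,  0.02764234]), 'torque': array([-0.02807536,  0.04952685,  0.00431164]), 'gripper_width': 0.999371123468743} 0.022
top {'fx': 423.72907002831147, 'fy': 423.72907002831147, 'cx': 319.10367300410957, 'cy': 199.97551646716593, 'camera_from_world': array([[-0.00536212, -0.99994912, -0.00854456,  0.06057941],
       [-0.99899921,  0.00573607, -0.04435848,  0.46456653],
       [ 0.04440523,  0.00829816, -0.99897914,  1.33386295],
       [ 0.        ,  0.        ,  0.        ,  1.        ]])}
side {'fx': 384.2962746190347, 'fy': 384.2962746190347, 'cx': 321.75359026993146, 'cy': 198.11137281433602, 'camera_from_world': array([[ 0.79603883, -0.60502322,  0.01640357, -0.32822046],
       [-0.30773053, -0.4279264 , -0.84981228,  0.21360045],
       [ 0.52117569,  0.6714357 , -0.52683015,  0.6593363 ],
       [ 0.        ,  0.        ,  0.        ,  1.        ]])}
```

View pics/top0.png

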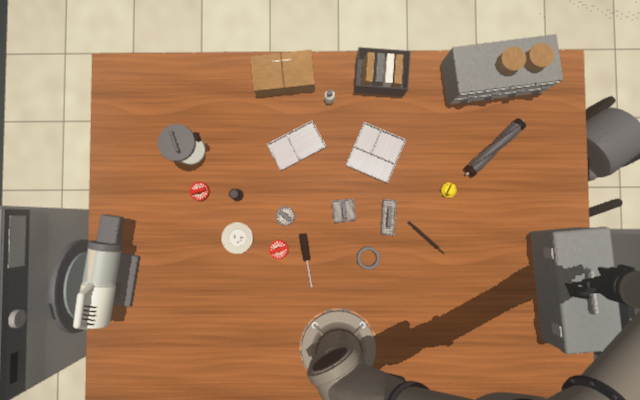

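View pics/side0.png

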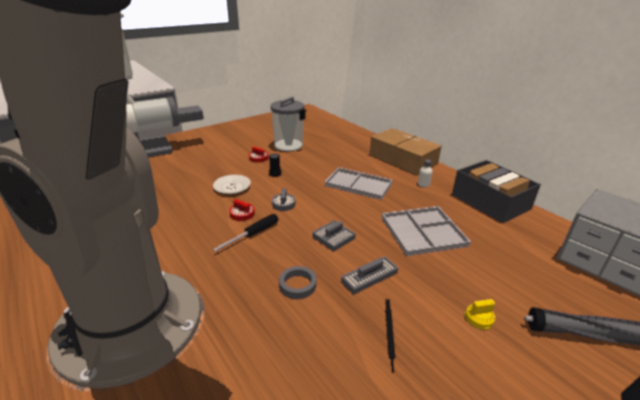

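The top view shows the trays at about (297,145) for two and (376,152) for three. The parts are long (388,217), square (343,211), grey round (285,216), cuff (236,194) and cap (449,190). The red look-alikes are at (200,191) and (279,250). I'll zoom in next.

Run:
```python
import cv2
im=cv2.imread("pics/top0.png")
def crop(n,c0,r0,w,h,s): cv2.imwrite(f"pics/{n}.png",cv2.resize(im[r0:r0+h,c0:c0+w],None,fx=s,fy=s,interpolation=cv2.INTER_CUBIC))
crop("z_trays",260,115,150,75,5)
crop("z_parts",265,190,150,50,5)
crop("z_cap",430,170,40,40,10)
crop("z_cuff",215,175,40,40,10)
```

```text
(no output)
```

View pics/z_trays.png

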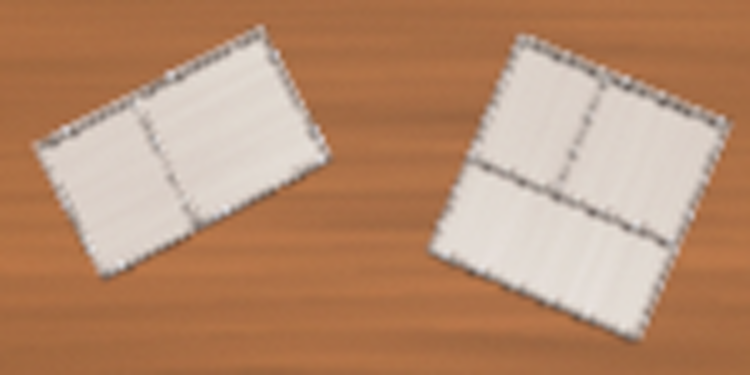

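View pics/z_parts.png

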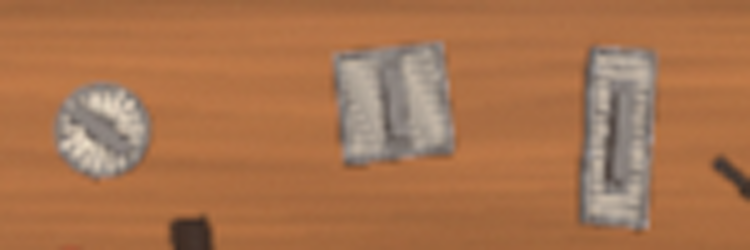

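View pics/z_cap.png

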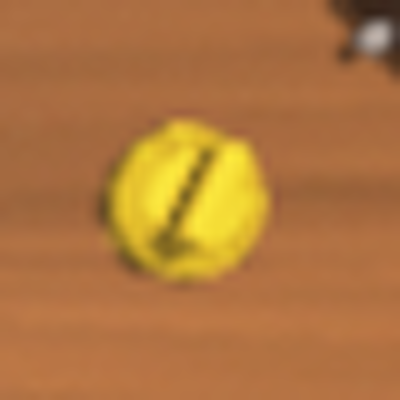

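View pics/z_cuff.png

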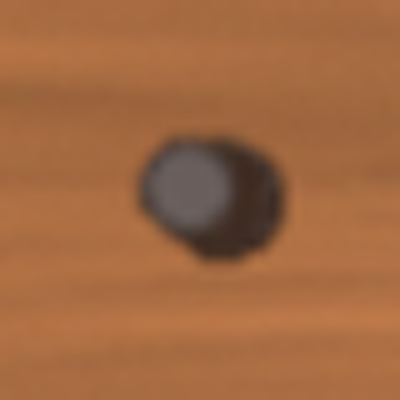

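```bash
cat > h.py <<'E'
import numpy as np, cv2
from scipy.optimize import least_squares
from station import bot
def proj(n,P):
    c=bot.calibration(n);T=np.array(c["camera_from_world"]);P=np.atleast_2d(P)
    Q=P@T[:3,:3].T+T[:3,3]
    return np.c_[c["fx"]*Q[:,0]/Q[:,2]+c["cx"],c["fy"]*Q[:,1]/Q[:,2]+c["cy"]]
def place(p,M):
    x,y,a=p;M=np.atleast_2d(np.array(M,float));c,s=np.cos(a),np.sin(a)
    return np.c_[x+c*M[:,0]-s*M[:,1],y+s*M[:,0]+c*M[:,1],M[:,2]]
def fit(n,M,px,p0):
    r=least_squares(lambda p:(proj(n,place(p,M))-px).ravel(),p0,x_scale=[.01,.01,.1])
    return r.x,np.sqrt(np.mean(r.fun**2))
def back(n,px,z):
    return least_squares(lambda p:(proj(n,[[p[0],p[1],z]])-px).ravel(),[.6,0]).x
def rect(w,l,z,cx=0,cy=0):
    return np.array([[cx-w/2,cy-l/2,z],[cx+w/2,cy-l/2,z],[cx+w/2,cy+l/2,z],[cx-w/2,cy+l/2,z]])
def circ(r,z):
    t=np.linspace(0,2*np.pi,24,endpoint=False);return np.c_[r*np.cos(t),r*np.sin(t),t*0+z]
S={'long':[rect(.112,.042,0),rect(.112,.042,.016),rect(.056,.012,.036)],
'square':[rect(.07,.07,0),rect(.07,.07,.016),rect(.046,.012,.036)],
'round':[circ(.03,0),circ(.03,.016),rect(.046,.012,.036)],
'cap':[circ(.024,0),circ(.015,.02),rect(.036,.012,.042)],
'cuff':[circ(.019,0),circ(.016,.06)],
'tray3':[rect(.151,.146,0),rect(.151,.146,.015),rect(.062,.14,.015,-.0415,0),rect(.08,.08,.015,.0325,-.03),rect(.08,.057,.015,.0325,.0415)],
'tray2':[rect(.096,.165,0),rect(.096,.165,.015),rect(.09,.09,.015,0,-.0345),rect(.09,.066,.015,0,.0465)]}
def overlay(n,im,poses,box,s,out,dz={}):
    c0,r0,w,h=box
    o=cv2.resize(cv2.cvtColor(im,cv2.COLOR_RGB2BGR)[r0:r0+h,c0:c0+w],None,fx=s,fy=s,interpolation=cv2.INTER_CUBIC)
    for k,p in poses.items():
        for M in S[k]:
            M=M+[0,0,dz.get(k,0)]
            q=(proj(n,place(p,M))-[c0,r0]+.5)*s-.5
            cv2.polylines(o,[np.round(q).astype(int)],True,(0,255,0),1)
    cv2.imwrite(f"pics/{out}.png",o)
E
python3 - <<'E'
from h import *
Z=lambda L,c0,r0,s:(np.array(L,float)+.5)/s-.5+[c0,r0]
P={}
# order -x-y, +x-y, +x+y, -x+y  (image: +x up, +y left)
t2=Z([(330,157),(263,28),(37,143),(104,277)],260,115,5)
t3=Z([(640,340),(732,122),(520,37),(432,252)],260,115,5)
P['tray2'],e2=fit('top',rect(.096,.165,.015),t2,[.65,.1,.4])
P['tray3'],e3=fit('top',rect(.151,.146,.015),t3,[.65,-.05,-.4])
sq=Z([(453,153),(440,43),(335,55),(345,165)],265,190,5)
P['square'],e4=fit('top',rect(.07,.07,.016),sq,[.5,.0,0])
lo=Z([(648,230),(657,50),(592,47),(582,225)],265,190,5)
P['long'],e5=fit('top',rect(.112,.042,.016),lo,[.5,-.1,0])
c=back('top',Z([(103,131)],265,190,5)[0],.014)
a=back('top',Z([(75,107)],265,190,5)[0],.036);b=back('top',Z([(130,152)],265,190,5)[0],.036);d=a-b
P['round']=np.r_[c,np.arctan2(d[1],d[0])]
c=back('top',Z([(188,200)],430,170,10)[0],.005)
a=back('top',Z([(222,140)],430,170,10)[0],.042);b=back('top',Z([(170,235)],430,170,10)[0],.042);d=a-b
P['cap']=np.r_[c,np.arctan2(d[1],d[0])]
P['cuff']=np.r_[back('top',Z([(187,188)],215,175,10)[0],.06),0]
for k in P:print(k,P[k].round(4).tolist(),np.hypot(*P[k][:2]).round(3))
print(e2,e3,e4,e5)
np.save('P.npy',P,allow_pickle=True)
for n,bx in(("top",(220,115,240,130)),("side",(220,130,290,210))):
    im=cv2.cvtColor(cv2.imread(f"pics/{n}0.png"),cv2.COLOR_BGR2RGB)
    overlay(n,im,P,bx,800/bx[2] if n=='top' else 2.75,"ov_"+n)
E
```

```text
tray2 [0.6408, 0.1296, 0.4732] 0.654
tray3 [0.6158, -0.1228, -0.4014] 0.628
square [0.4313, -0.018, 0.1014] 0.432
long [0.4092, -0.1605, -0.0656] 0.44
round [0.4153, 0.1654, 0.8818] 0.447
cap [0.496, -0.3533, -0.5147] 0.609
cuff [0.4845, 0.3205, 0.0] 0.581
0.398948146584523 0.31692812879676235 0.2912779274299259 0.14802815647582196
```

View pics/ov_top.png

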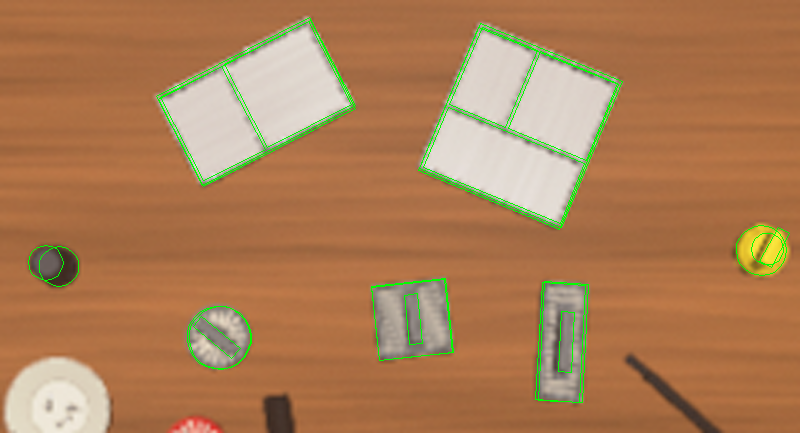

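View pics/ov_side.png

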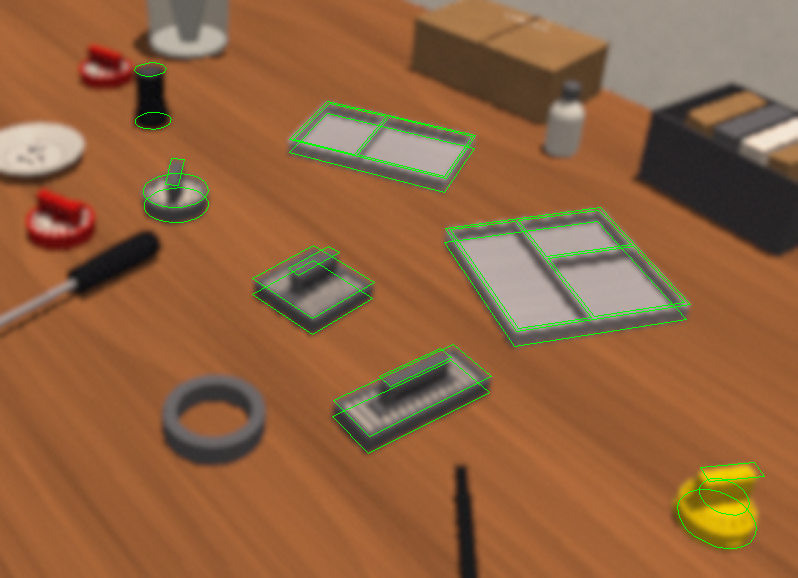

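{"fn": "drive_tool", "kwargs": {
  "increments": "0.0117 0.0345 -0.009 -0.037;0.0117 0.0345 -0.009 -0.037;0.0117 0.0345 -0.009 -0.037;0.0117 0.0345 -0.009 -0.037;0.0117 0.0345 -0.009 -0.037;0.0117 0.0345 -0.009 -0.037;0.0117 0.0345 -0.009 -0.037;0.0117 0.0345 -0.009 -0.037;0.0117 0.0345 -0.009 -0.037;0.0117 0.0345 -0.009 -0.037;0.0117 0.0345 -0.009 -0.037;0.0117 0.0345 -0.009 -0.037",
  "grip": 0.5
}}

```text
t: 1.1
eef_pos: [0.3913, -0.211, 0.1449]
tool_rot: [-0.0, 0.999, -0.033, -0.0]
contact_force: [0.9, -1.1, -0.2]
gripper_width: 0.5
```

{"fn": "drive_tool", "kwargs": {
  "increments": "0.009 0.0255 -0.015 0;0.009 0.025 -0.015 0;0 0 -0.02 0;0 0 -0.02 0;0 0 -0.014 0;0 0 -0.01 0;0 0 -0.006 0;0 0 -0.003 0;0 0 0 0;0 0 0 0"
}}

```text
t: 1.93
eef_pos: [0.4096, -0.1624, 0.0427]
tool_rot: [0.0, 0.999, -0.032, 0.0]
contact_force: [0.5, 0.8, -0.9]
gripper_width: 0.501
```

```bash
cat > v.py <<'E'
import sys
from h import *
tag=sys.argv[1]
for n,bx,s in(("top",(180,100,290,160),2.7),("side",(220,130,290,210),2.7)):
    if n in sys.argv[2:]:
        im=bot.read_camera(n);c0,r0,w,h=bx
        cv2.imwrite(f"pics/{tag}_{n}.png",cv2.resize(im[r0:r0+h,c0:c0+w,::-1],None,fx=s,fy=s,interpolation=cv2.INTER_CUBIC))
E
python3 v.py a side
```

```text
(no output)
```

View pics/a_side.png

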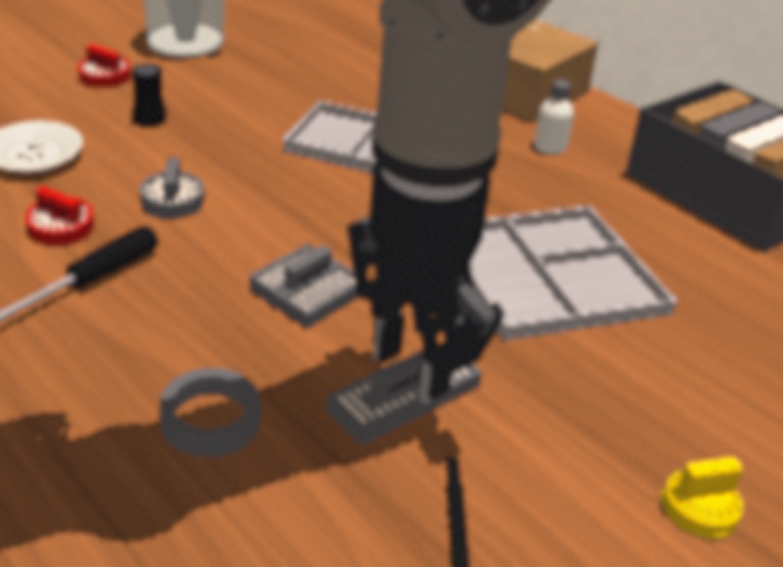

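The fingers straddle the rib at about (410,375), so I'm closing the gripper.

{"fn": "drive_tool", "kwargs": {
  "increments": "0 0 0 0;0 0 0 0;0 0 0 0;0 0 0 0;0 0 0 0;0 0 0 0",
  "grip": 0,
  "squeeze": 50
}}

```text
t: 2.48
eef_pos: [0.4097, -0.1623, 0.0429]
tool_rot: [0.0, 0.999, -0.032, 0.001]
contact_force: [-1.1, 0.1, 5.3]
gripper_width: 0.124
```

Run:
```python
from h import *
P=np.load('P.npy',allow_pickle=True).item()
for t,c in(('tray3',(-.0415,0)),('tray3',(.0325,-.03)),('tray3',(.0325,.0415)),('tray2',(0,-.0345)),('tray2',(0,.0465))):print(t,c,place(P[t],[[*c,0]]).round(4))
```

```text
tray3 (-0.0415, 0) [[ 0.5776 -0.1066  0.    ]]
tray3 (0.0325, -0.03) [[ 0.634  -0.1631  0.    ]]
tray3 (0.0325, 0.0415) [[ 0.662  -0.0973  0.    ]]
tray2 (0, -0.0345) [[0.6565 0.0989 0.    ]]
tray2 (0, 0.0465) [[0.6196 0.171  0.    ]]
```

{"fn": "drive_tool", "kwargs": {
  "increments": "0 0 0.005 0;0 0 0.01 0;0 0 0.02 0;0 0 0.025 0;0 0 0.02 0;0 0 0.005 0"
}}

```text
t: 2.98
eef_pos: [0.4109, -0.1626, 0.1308]
tool_rot: [0.001, 0.999, -0.032, 0.003]
contact_force: [0.3, -0.2, 0.1]
gripper_width: 0.124
```

{"fn": "drive_tool", "kwargs": {
  "increments": "0.0152 0.0051 0 0.103;0.0152 0.0051 0 0.103;0.0152 0.0051 0 0.103;0.0152 0.0051 0 0.103;0.0152 0.0051 0 0.103;0.0152 0.0051 0 0.103;0.0152 0.0051 0 0.103;0.0152 0.0051 0 0.103;0.0152 0.0051 0 0.103;0.0152 0.0051 0 0.103;0.0152 0.0051 0 0.103;0 0 0 0.103"
}}

```text
t: 3.98
eef_pos: [0.5791, -0.1043, 0.1275]
tool_rot: [0.0, 0.831, 0.556, 0.001]
contact_force: [0.0, 0.7, -1.1]
gripper_width: 0.126
```

{"fn": "drive_tool", "kwargs": {
  "increments": "0 0 -0.01 0;0 0 -0.02 0;0 0 -0.015 0;0 0 -0.005 0;0 0 0 0"
}}

```text
t: 4.4
eef_pos: [0.5745, -0.1063, 0.0753]
tool_rot: [-0.001, 0.834, 0.552, -0.002]
contact_force: [-0.8, -0.9, -1.4]
gripper_width: 0.123
```

```bash
python3 v.py b side top
```

```text
(no output)
```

View pics/b_side.png

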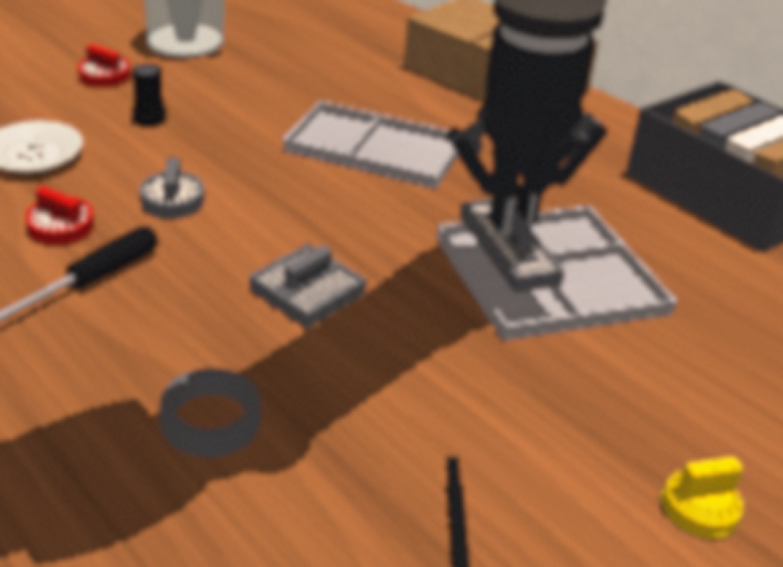

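View pics/b_top.png

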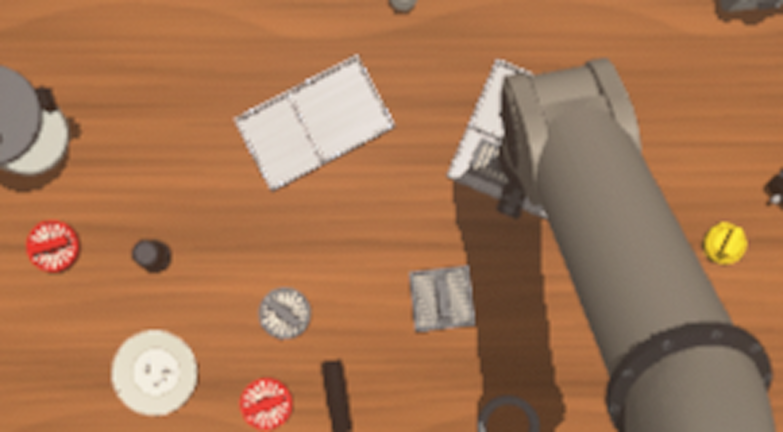

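{"fn": "drive_tool", "kwargs": {
  "increments": "0.003 0 -0.008 0;0 0 -0.01 0;0 0 -0.006 0;0 0 -0.002 0;0 0 -0.002 0;0 0 -0.001 0;0 0 0 0"
}}

```text
t: 5.08
eef_pos: [0.5795, -0.106, 0.0482]
tool_rot: [-0.0, 0.833, 0.553, -0.0]
contact_force: [-0.9, -0.2, -0.8]
gripper_width: 0.124
```

{"fn": "drive_tool", "kwargs": {
  "increments": "0 0 -0.001 0;0 0 -0.001 0;0 0 -0.001 0;0 0 0 0"
}}

```text
t: 5.42
eef_pos: [0.5797, -0.1061, 0.046]
tool_rot: [0.0, 0.833, 0.553, 0.0]
contact_force: [-1.4, 1.1, 5.1]
gripper_width: 0.126
```

{"fn": "drive_tool", "kwargs": {
  "increments": "0 0 0 0;0 0 0 0;0 0 0 0;0 0 0 0;0 0 0 0",
  "grip": 0.45
}}

```text
t: 5.83
eef_pos: [0.5794, -0.1061, 0.0452]
tool_rot: [-0.0, 0.833, 0.553, -0.0]
contact_force: [0.1, -0.2, -0.2]
gripper_width: 0.452
```

{"fn": "drive_tool", "kwargs": {
  "increments": "0 0 0.01 0;0 0 0.02 0;0 0 0.03 0;0 0 0.03 0;0 0 0.01 0"
}}

```text
t: 6.25
eef_pos: [0.5818, -0.106, 0.1502]
tool_rot: [0.002, 0.833, 0.553, 0.002]
contact_force: [1.2, -0.4, 0.3]
gripper_width: 0.45
```

{"fn": "drive_tool", "kwargs": {
  "increments": "-0.0164 0.0271 -0.002 -0.029;-0.0164 0.0271 -0.002 -0.029;-0.0164 0.0271 -0.002 -0.029;-0.0164 0.0271 -0.002 -0.029;-0.0164 0.0271 -0.002 -0.029;-0.0164 0.0271 -0.002 -0.029;-0.0164 0.0271 -0.002 -0.029;-0.0164 0.0271 -0.002 -0.029;-0.0164 0.0271 -0.002 -0.029;-0.0164 0.0271 -0.002 -0.029;0 0 0 0;0 0 0 0"
}}

```text
t: 7.25
eef_pos: [0.4147, 0.1665, 0.1257]
tool_rot: [-0.0, 0.903, 0.429, 0.0]
contact_force: [0.1, 0.1, 0.1]
gripper_width: 0.453
```

```bash
python3 v.py c side top
```

```text
(no output)
```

View pics/c_side.png

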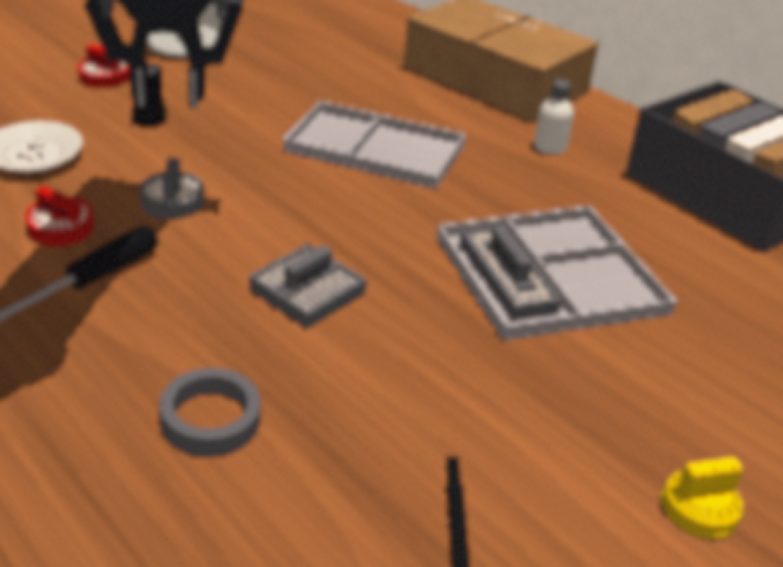

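View pics/c_top.png

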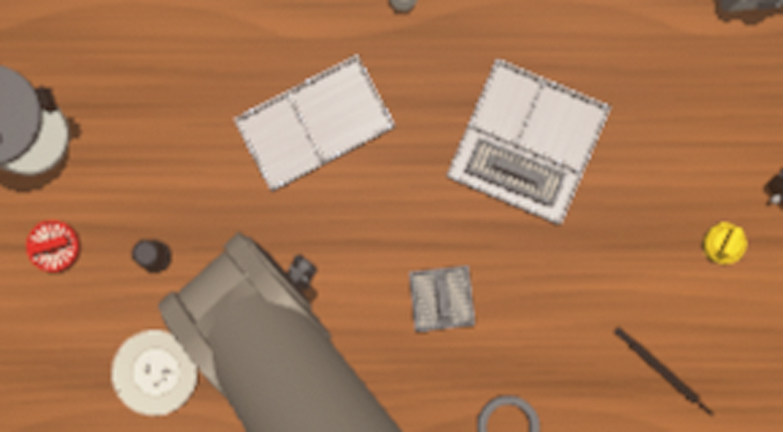

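The long cassette is seated in its compartment at (515,172) in the top view, and the tray didn't move. Next I descend on the round cassette.

{"fn": "drive_tool", "kwargs": {
  "increments": "0.001 -0.001 -0.015 0;0 0 -0.025 0;0 0 -0.02 0;0 0 -0.012 0;0 0 -0.008 0;0 0 -0.004 0;0 0 0 0"
}}

```text
t: 7.93
eef_pos: [0.4167, 0.1631, 0.0409]
tool_rot: [0.0, 0.904, 0.427, -0.0]
contact_force: [-0.2, 0.8, -0.2]
gripper_width: 0.452
```

{"fn": "drive_tool", "kwargs": {
  "increments": "0 0 0 0;0 0 0 0;0 0 0 0;0 0 0 0;0 0 0 0",
  "grip": 0
}}

```text
t: 8.35
eef_pos: [0.4173, 0.1641, 0.0422]
tool_rot: [0.0, 0.904, 0.427, 0.001]
contact_force: [-0.6, -0.8, 6.9]
gripper_width: 0.127
```

{"fn": "drive_tool", "kwargs": {
  "increments": "0 0 0.005 0;0 0 0.01 0;0 0 0.02 0;0 0 0.025 0;0 0 0.02 0;0 0 0.005 0;0 0 0 0"
}}

```text
t: 8.93
eef_pos: [0.4175, 0.1643, 0.1282]
tool_rot: [0.0, 0.904, 0.427, 0.002]
contact_force: [0.2, -0.6, -1.1]
gripper_width: 0.125
```

```bash
python3 v.py d side
```

```text
(no output)
```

View pics/d_side.png

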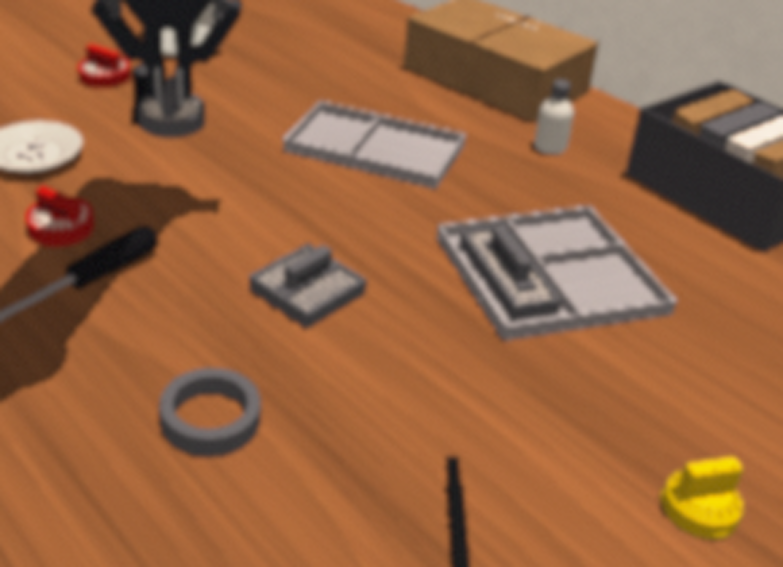

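{"fn": "drive_tool", "kwargs": {
  "increments": "0.0197 -0.0298 0 0.026;0.0197 -0.0298 0 0.026;0.0197 -0.0298 0 0.026;0.0197 -0.0298 0 0.026;0.0197 -0.0298 0 0.026;0.0197 -0.0298 0 0.026;0.0197 -0.0298 0 0.026;0.0197 -0.0298 0 0.026;0.0197 -0.0298 0 0.026;0.0197 -0.0298 0 0.026;0.0197 -0.0298 0 0.026;0 0 0 0"
}}

```text
t: 9.98
eef_pos: [0.6346, -0.1727, 0.1241]
tool_rot: [0.002, 0.836, 0.549, -0.001]
contact_force: [-0.8, -0.9, -0.4]
gripper_width: 0.125
```

{"fn": "drive_tool", "kwargs": {
  "increments": "0 0 -0.015 0;0 0 -0.025 0;0 0 -0.02 0;0 0 -0.01 0;0 0 -0.005 0;0 0 0 0"
}}

```text
t: 10.48
eef_pos: [0.632, -0.1634, 0.0495]
tool_rot: [-0.001, 0.834, 0.552, -0.001]
contact_force: [-0.2, 0.3, -0.5]
gripper_width: 0.126
```

{"fn": "drive_tool", "kwargs": {
  "increments": "0.002 0 -0.001 0;0 0 -0.001 0;0 0 -0.001 0;0 0 -0.001 0;0 0 0 0;0 0 0 0"
}}

```text
t: 10.98
eef_pos: [0.6353, -0.1639, 0.0476]
tool_rot: [0.0, 0.834, 0.552, 0.0]
contact_force: [0.6, -0.8, -1.0]
gripper_width: 0.128
```

{"fn": "drive_tool", "kwargs": {
  "increments": "0 0 -0.001 0;0 0 -0.001 0;0 0 -0.001 0;0 0 0 0"
}}

```text
t: 11.32
eef_pos: [0.6353, -0.164, 0.0453]
tool_rot: [0.0, 0.834, 0.552, -0.0]
contact_force: [-3.2, 0.5, 7.5]
gripper_width: 0.125
```

Contact registered at the expected height, so I'm releasing.

{"fn": "drive_tool", "kwargs": {
  "increments": "0 0 0 0;0 0 0 0;0 0 0 0;0 0 0 0;0 0 0 0",
  "grip": 0.4
}}

```text
t: 11.73
eef_pos: [0.6351, -0.1639, 0.0442]
tool_rot: [-0.0, 0.834, 0.552, -0.0]
contact_force: [-0.2, -0.4, 0.6]
gripper_width: 0.403
```

{"fn": "drive_tool", "kwargs": {
  "increments": "0 0 0.01 0;0 0 0.02 0;0 0 0.03 0;0 0 0.03 0;0 0 0.01 0"
}}

```text
t: 12.15
eef_pos: [0.6376, -0.164, 0.1497]
tool_rot: [0.002, 0.834, 0.552, 0.002]
contact_force: [1.1, 0.2, 0.4]
gripper_width: 0.401
```

{"fn": "drive_tool", "kwargs": {
  "increments": "-0.0125 0.0383 0 0;-0.0125 0.0383 0 0;-0.0125 0.0383 0 0;-0.0125 0.0383 0 0;-0.0125 0.0383 0 0;-0.0125 0.0383 0 0;-0.0125 0.0383 0 0;-0.0125 0.0383 0 0;-0.0125 0.0383 0 0;-0.0125 0.0383 0 0;-0.0125 0.0383 0 0;-0.0125 0.0383 0 0",
  "grip": 0.65
}}

```text
t: 13.15
eef_pos: [0.4843, 0.2974, 0.1448]
tool_rot: [0.0, 0.834, 0.552, 0.0]
contact_force: [-0.5, -0.4, -0.4]
gripper_width: 0.65
```

{"fn": "drive_tool", "kwargs": {
  "increments": "-0.0007 0.0248 -0.015 0;0 0 -0.01 0;0 0 0 0"
}}

```text
t: 13.4
eef_pos: [0.4827, 0.3215, 0.1177]
tool_rot: [-0.0, 0.833, 0.553, -0.001]
contact_force: [0.6, -0.3, -0.7]
gripper_width: 0.654
```

```bash
python3 v.py e side top
```

```text
(no output)
```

View pics/e_side.png

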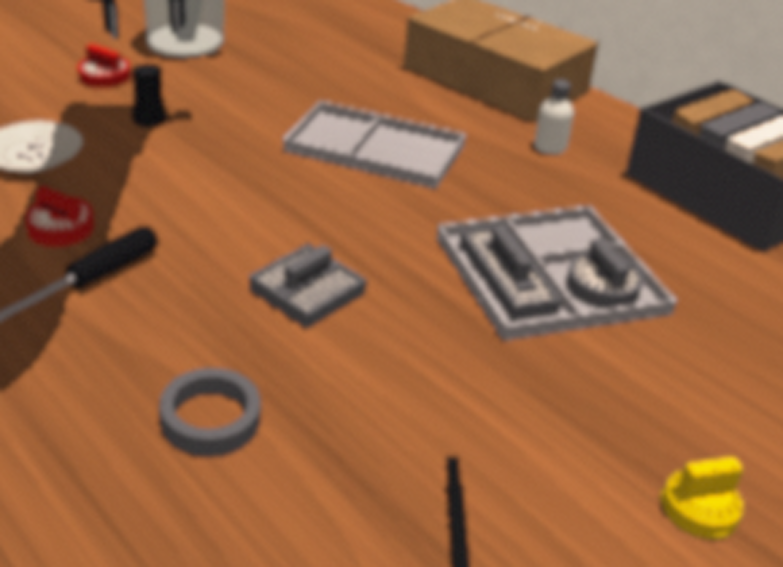

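View pics/e_top.png

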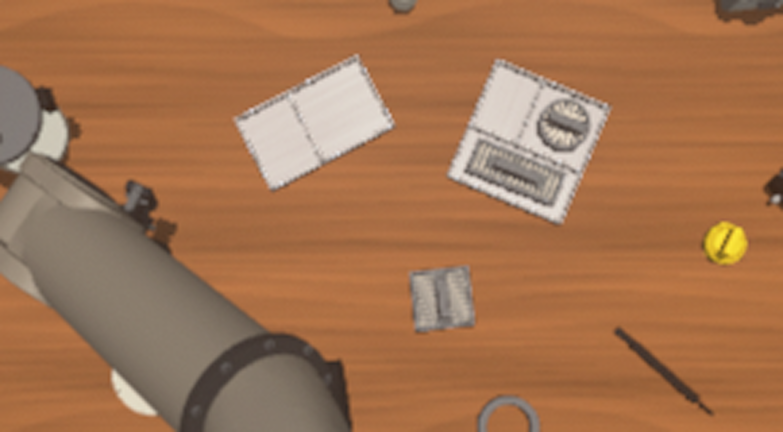

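{"fn": "drive_tool", "kwargs": {
  "increments": "0.001 -0.001 -0.01 0;0 0 -0.02 0;0 0 -0.018 0;0 0 -0.01 0;0 0 -0.006 0;0 0 -0.002 0;0 0 0 0"
}}

```text
t: 14.08
eef_pos: [0.4858, 0.3192, 0.0533]
tool_rot: [0.0, 0.834, 0.551, -0.0]
contact_force: [-0.3, -0.1, -0.1]
gripper_width: 0.649
```

{"fn": "drive_tool", "kwargs": {
  "increments": "0 0 0 0;0 0 0 0;0 0 0 0;0 0 0 0;0 0 0 0",
  "grip": 0
}}

```text
t: 14.5
eef_pos: [0.4861, 0.3201, 0.0544]
tool_rot: [0.0, 0.834, 0.552, 0.001]
contact_force: [-0.0, -0.7, 5.8]
gripper_width: 0.352
```

{"fn": "drive_tool", "kwargs": {
  "increments": "0 0 0.005 0;0 0 0.01 0;0 0 0.025 0;0 0 0.03 0;0 0 0.02 0;0 0 0.005 0"
}}

```text
t: 15.0
eef_pos: [0.487, 0.321, 0.1527]
tool_rot: [-0.0, 0.834, 0.552, 0.003]
contact_force: [0.4, 0.3, -0.1]
gripper_width: 0.354
```

{"fn": "drive_tool", "kwargs": {
  "increments": "0.0147 -0.0348 0 0;0.0147 -0.0348 0 0;0.0147 -0.0348 0 0;0.0147 -0.0348 0 0;0.0147 -0.0348 0 0;0.0147 -0.0348 0 0;0.0147 -0.0348 0 0;0.0147 -0.0348 0 0;0.0147 -0.0348 0 0;0.0147 -0.0348 0 0;0.0147 -0.0348 0 0;0.0147 -0.0348 0 0"
}}

```text
t: 16.0
eef_pos: [0.6617, -0.1, 0.1478]
tool_rot: [-0.0, 0.834, 0.552, -0.0]
contact_force: [0.7, -0.2, 0.1]
gripper_width: 0.354
```

{"fn": "drive_tool", "kwargs": {
  "increments": "0 0 -0.01 0;0 0 -0.02 0;0 0 -0.02 0;0 0 -0.01 0;0 0 -0.004 0;0 0 0 0"
}}

```text
t: 16.5
eef_pos: [0.661, -0.0977, 0.0832]
tool_rot: [-0.001, 0.834, 0.552, -0.001]
contact_force: [0.1, -0.3, 0.6]
gripper_width: 0.353
```

```bash
python3 v.py f side top
```

```text
(no output)
```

View pics/f_side.png

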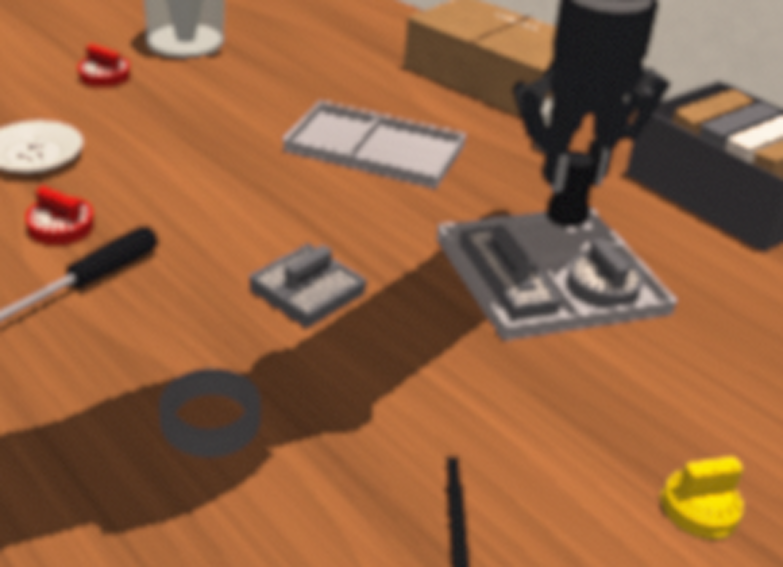

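{"fn": "drive_tool", "kwargs": {
  "increments": "0.001 0 -0.01 0;0 0 -0.008 0;0 0 -0.003 0;0 0 -0.001 0;0 0 -0.001 0;0 0 -0.001 0;0 0 0 0"
}}

```text
t: 17.18
eef_pos: [0.6629, -0.0981, 0.0603]
tool_rot: [0.0, 0.834, 0.552, 0.0]
contact_force: [-0.3, 0.1, -1.0]
gripper_width: 0.354
```

{"fn": "drive_tool", "kwargs": {
  "increments": "0 0 -0.001 0;0 0 -0.001 0;0 0 0 0"
}}

```text
t: 17.43
eef_pos: [0.6628, -0.0981, 0.0582]
tool_rot: [-0.0, 0.834, 0.552, -0.0]
contact_force: [-0.0, -0.1, -0.6]
gripper_width: 0.348
```

{"fn": "drive_tool", "kwargs": {
  "increments": "0 0 -0.001 0;0 0 -0.0005 0;0 0 0 0"
}}

```text
t: 17.68
eef_pos: [0.663, -0.0981, 0.0575]
tool_rot: [0.0, 0.834, 0.552, 0.0]
contact_force: [-1.6, 0.2, 4.8]
gripper_width: 0.35
```

{"fn": "drive_tool", "kwargs": {
  "increments": "0 0 0 0;0 0 0 0;0 0 0 0;0 0 0 0;0 0 0 0",
  "grip": 0.6
}}

```text
t: 18.1
eef_pos: [0.6628, -0.0981, 0.0567]
tool_rot: [-0.0, 0.834, 0.552, -0.0]
contact_force: [0.3, -0.4, 0.2]
gripper_width: 0.599
```

{"fn": "drive_tool", "kwargs": {
  "increments": "0 0 0.01 0;0 0 0.02 0;0 0 0.03 0;0 0 0.03 0;0 0 0.01 0"
}}

```text
t: 18.52
eef_pos: [0.6654, -0.0979, 0.1624]
tool_rot: [0.002, 0.834, 0.552, 0.003]
contact_force: [0.8, 0.7, -0.1]
gripper_width: 0.602
```

{"fn": "drive_tool", "kwargs": {
  "increments": "-0.021 0.0073 -0.003 -0.097;-0.021 0.0073 -0.003 -0.097;-0.021 0.0073 -0.003 -0.097;-0.021 0.0073 -0.003 -0.097;-0.021 0.0073 -0.003 -0.097;-0.021 0.0073 -0.003 -0.097;-0.021 0.0073 -0.003 -0.097;-0.021 0.0073 -0.003 -0.097;-0.021 0.0073 -0.003 -0.097;-0.021 0.0073 -0.003 -0.097;-0.021 0.0073 -0.003 -0.097;0 0 0 0",
  "grip": 0.45
}}

```text
t: 19.52
eef_pos: [0.4271, -0.0168, 0.1232]
tool_rot: [0.0, 0.999, 0.05, -0.002]
contact_force: [-1.4, 0.1, -0.2]
gripper_width: 0.451
```

```bash
python3 v.py g side top
```

```text
(no output)
```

View pics/g_side.png

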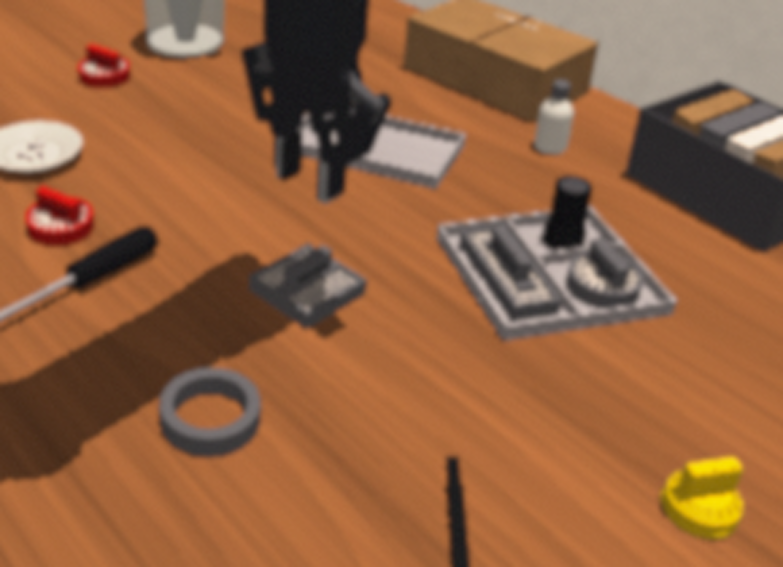

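View pics/g_top.png

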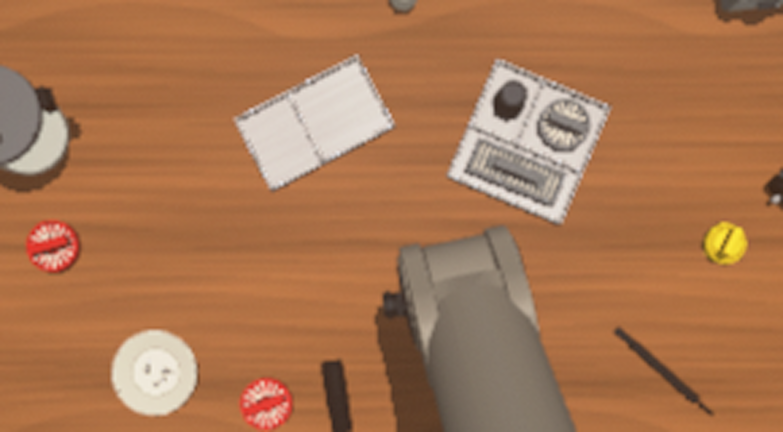

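The cuff stands upright in the smallest compartment at (510,98), and nothing else has moved. Next I descend on the square cassette.

{"fn": "drive_tool", "kwargs": {
  "increments": "0.002 -0.0005 -0.015 0;0 0 -0.025 0;0 0 -0.018 0;0 0 -0.012 0;0 0 -0.008 0;0 0 -0.003 0;0 0 0 0"
}}

```text
t: 20.2
eef_pos: [0.4344, -0.0183, 0.0425]
tool_rot: [-0.0, 0.999, 0.051, -0.0]
contact_force: [0.6, 0.0, 0.4]
gripper_width: 0.453
```

{"fn": "drive_tool", "kwargs": {
  "increments": "0 0 0 0;0 0 0 0"
}}

```text
t: 20.37
eef_pos: [0.4347, -0.0183, 0.0435]
tool_rot: [0.0, 0.999, 0.051, 0.001]
contact_force: [-0.4, 0.2, 0.7]
gripper_width: 0.448
```

{"fn": "drive_tool", "kwargs": {
  "increments": "-0.003 0 -0.001 0;0 0 0 0;0 0 0 0;0 0 0 0;0 0 0 0;0 0 0 0",
  "grip": 0
}}

```text
t: 20.87
eef_pos: [0.4307, -0.0183, 0.0423]
tool_rot: [0.0, 0.999, 0.051, -0.0]
contact_force: [-1.7, -0.3, 4.9]
gripper_width: 0.126
```

{"fn": "drive_tool", "kwargs": {
  "increments": "0 0 0.005 0;0 0 0.01 0;0 0 0.025 0;0 0 0.025 0;0 0 0.015 0;0 0 0.005 0"
}}

```text
t: 21.37
eef_pos: [0.4324, -0.0182, 0.1298]
tool_rot: [0.0, 0.999, 0.051, 0.002]
contact_force: [0.1, 0.5, -0.8]
gripper_width: 0.125
```

{"fn": "drive_tool", "kwargs": {
  "increments": "0.0282 0.0146 0 0.046;0.0282 0.0146 0 0.046;0.0282 0.0146 0 0.046;0.0282 0.0146 0 0.046;0.0282 0.0146 0 0.046;0.0282 0.0146 0 0.046;0.0282 0.0146 0 0.046;0.0282 0.0146 0 0.046;0 0 0 0;0 0 0 0"
}}

```text
t: 22.2
eef_pos: [0.6569, 0.0998, 0.1259]
tool_rot: [-0.0, 0.972, 0.233, -0.0]
contact_force: [-0.4, -0.1, -0.7]
gripper_width: 0.126
```

{"fn": "drive_tool", "kwargs": {
  "increments": "0 0 -0.015 0;0 0 -0.025 0;0 0 -0.018 0;0 0 -0.01 0;0 0 -0.005 0;0 0 0 0;0 0 0 0"
}}

```text
t: 22.78
eef_pos: [0.6567, 0.0984, 0.0545]
tool_rot: [0.0, 0.973, 0.233, 0.0]
contact_force: [0.1, -0.0, -1.1]
gripper_width: 0.126
```

```bash
python3 v.py i side top
```

```text
(no output)
```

View pics/i_side.png

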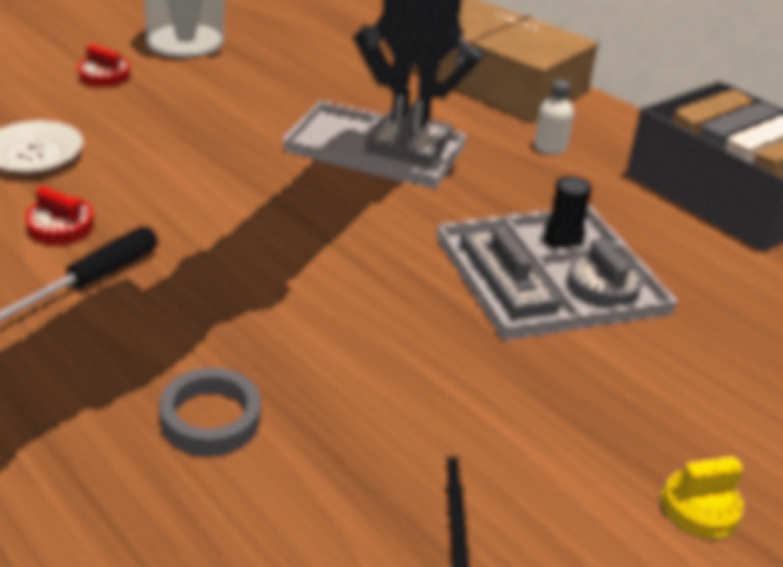

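The square cassette is level over the large compartment. I expect contact at about z = 0.0455.

{"fn": "drive_tool", "kwargs": {
  "increments": "0 0 -0.003 0;0 0 -0.002 0;0 0 -0.001 0;0 0 -0.001 0;0 0 0 0;0 0 0 0"
}}

```text
t: 23.38
eef_pos: [0.6564, 0.0985, 0.0467]
tool_rot: [-0.0, 0.973, 0.233, -0.0]
contact_force: [-0.2, -0.7, -0.3]
gripper_width: 0.127
```

{"fn": "drive_tool", "kwargs": {
  "increments": "0 0 -0.001 0;0 0 -0.001 0;0 0 0 0"
}}

```text
t: 23.63
eef_pos: [0.6567, 0.0986, 0.0454]
tool_rot: [0.0, 0.973, 0.233, 0.0]
contact_force: [-0.8, -0.8, 3.6]
gripper_width: 0.125
```

{"fn": "drive_tool", "kwargs": {
  "increments": "0 0 0 0;0 0 0 0;0 0 0 0;0 0 0 0;0 0 0 0",
  "grip": 0.45
}}

```text
t: 24.05
eef_pos: [0.6565, 0.0986, 0.0447]
tool_rot: [-0.0, 0.973, 0.233, -0.0]
contact_force: [1.0, 0.8, 0.2]
gripper_width: 0.449
```

{"fn": "drive_tool", "kwargs": {
  "increments": "0 0 0.01 0;0 0 0.02 0;0 0 0.03 0;0 0 0.03 0;0 0 0.02 0;0 0 0 0"
}}

```text
t: 24.55
eef_pos: [0.6595, 0.0994, 0.1611]
tool_rot: [0.0, 0.973, 0.233, 0.005]
contact_force: [-0.2, -0.3, -0.7]
gripper_width: 0.446
```

{"fn": "drive_tool", "kwargs": {
  "increments": "-0.0134 -0.0376 0 -0.078;-0.0134 -0.0376 0 -0.078;-0.0134 -0.0376 0 -0.078;-0.0134 -0.0376 0 -0.078;-0.0134 -0.0376 0 -0.078;-0.0134 -0.0376 0 -0.078;-0.0134 -0.0376 0 -0.078;-0.0134 -0.0376 0 -0.078;-0.0134 -0.0376 0 -0.078;-0.0134 -0.0376 0 -0.078;-0.0134 -0.0376 0 -0.078;-0.0134 -0.0376 0 -0.078"
}}

```text
t: 25.55
eef_pos: [0.4947, -0.3543, 0.1552]
tool_rot: [-0.0, 0.973, -0.233, 0.0]
contact_force: [1.0, -0.2, 0.0]
gripper_width: 0.449
```

{"fn": "drive_tool", "kwargs": {
  "increments": "0 0 -0.02 0;0 0 -0.03 0;0 0 -0.01 0;0 0 0 0"
}}

```text
t: 25.88
eef_pos: [0.4939, -0.351, 0.0921]
tool_rot: [-0.001, 0.973, -0.231, -0.003]
contact_force: [0.5, -0.5, -0.3]
gripper_width: 0.449
```

```bash
python3 v.py k side top
```

```text
(no output)
```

View pics/k_side.png

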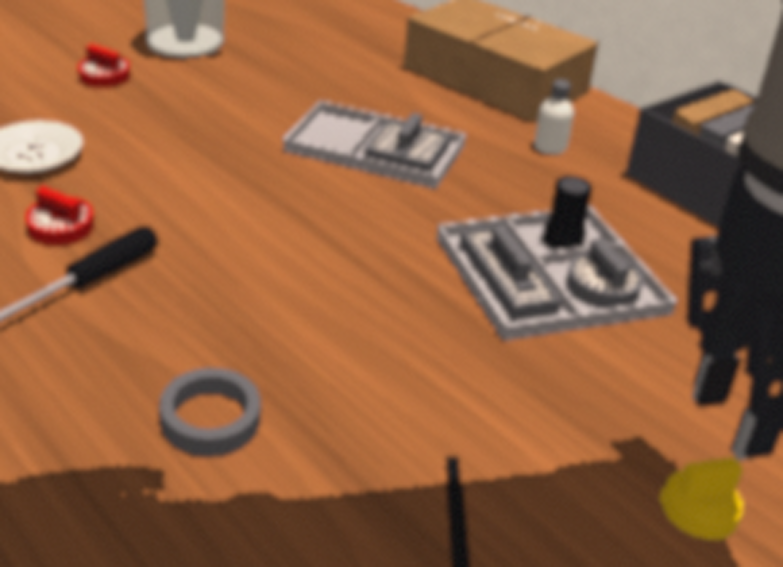

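View pics/k_top.png

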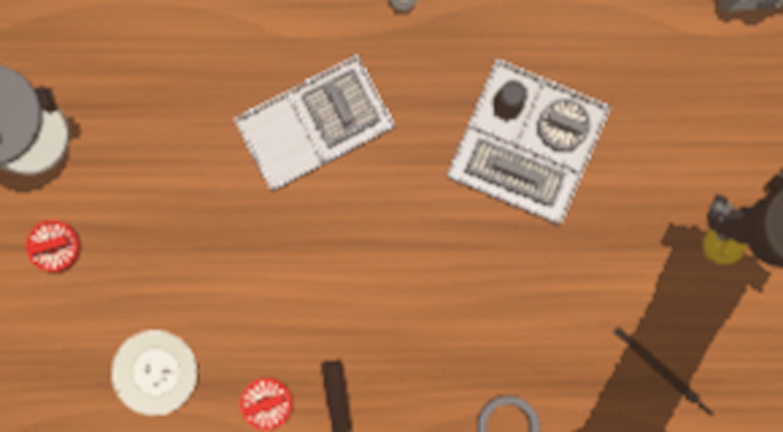

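The square cassette is seated in the large compartment at (342,108). Next is the cap.

{"fn": "drive_tool", "kwargs": {
  "increments": "0.001 -0.001 -0.015 0;0 0 -0.015 0;0 0 -0.008 0;0 0 -0.005 0;0 0 -0.002 0;0 0 0 0;0 0 0 0"
}}

```text
t: 26.57
eef_pos: [0.4972, -0.3539, 0.0506]
tool_rot: [0.0, 0.973, -0.231, 0.001]
contact_force: [0.3, 0.4, 0.4]
gripper_width: 0.451
```

{"fn": "drive_tool", "kwargs": {
  "increments": "0 0 0 0;0 0 0 0;0 0 0 0;0 0 0 0;0 0 0 0;0 0 0 0",
  "grip": 0
}}

```text
t: 27.07
eef_pos: [0.4972, -0.3539, 0.0505]
tool_rot: [0.0, 0.973, -0.231, 0.001]
contact_force: [-0.1, 0.6, 6.3]
gripper_width: 0.123
```

{"fn": "drive_tool", "kwargs": {
  "increments": "0 0 0.005 0;0 0 0.01 0;0 0 0.025 0;0 0 0.03 0;0 0 0.02 0;0 0 0.005 0;0 0 0 0"
}}

```text
t: 27.65
eef_pos: [0.4975, -0.3543, 0.1471]
tool_rot: [0.001, 0.973, -0.231, 0.002]
contact_force: [-0.6, -0.0, -0.7]
gripper_width: 0.127
```

```bash
python3 v.py l side
```

```text
(no output)
```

View pics/l_side.png

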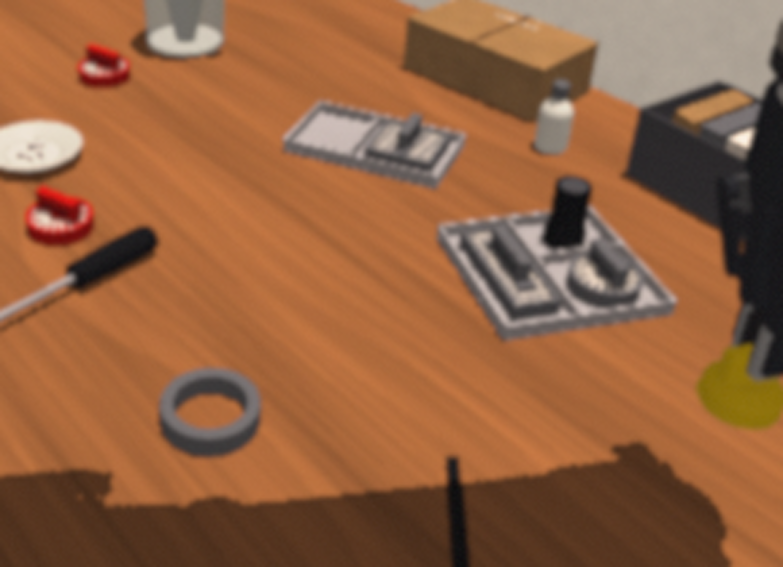

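{"fn": "drive_tool", "kwargs": {
  "increments": "0.0087 0.0375 0 0.067;0.0087 0.0375 0 0.067;0.0087 0.0375 0 0.067;0.0087 0.0375 0 0.067;0.0087 0.0375 0 0.067;0.0087 0.0375 0 0.067;0.0087 0.0375 0 0.067;0.0087 0.0375 0 0.067;0.0087 0.0375 0 0.067;0.0087 0.0375 0 0.067;0.0087 0.0375 0 0.067;0.0087 0.0375 0 0.067"
}}

```text
t: 28.7
eef_pos: [0.6, 0.0979, 0.143]
tool_rot: [0.0, 0.985, 0.17, -0.002]
contact_force: [-0.1, 0.5, -0.9]
gripper_width: 0.124
```

{"fn": "drive_tool", "kwargs": {
  "increments": "0.0087 0.0375 0 0.067;0.0087 0.0375 0 0.067;0 0 -0.02 0;0 0 -0.03 0;0 0 -0.015 0;0 0 -0.01 0;0 0 -0.005 0;0 0 0 0;0 0 0 0"
}}

```text
t: 29.45
eef_pos: [0.6187, 0.1713, 0.065]
tool_rot: [-0.0, 0.972, 0.234, 0.0]
contact_force: [0.7, 0.2, -0.2]
gripper_width: 0.12
```

```bash
python3 v.py m side
```

```text
(no output)
```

View pics/m_side.png

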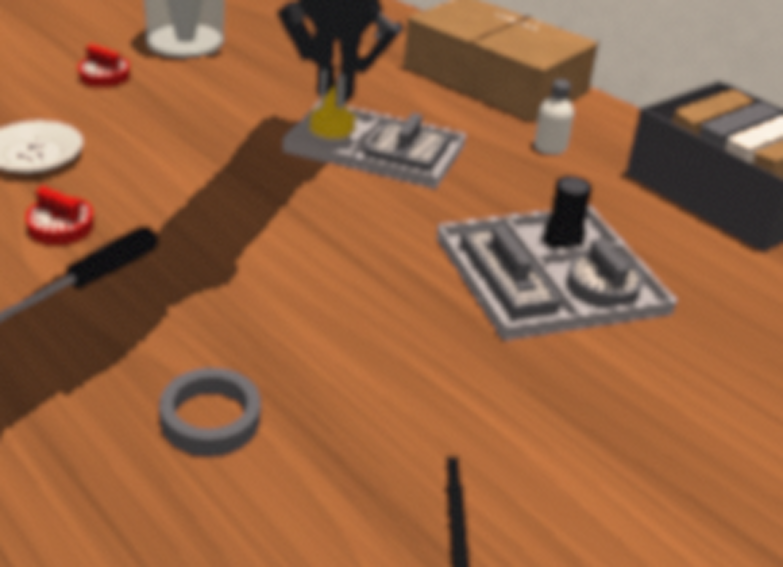

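The cap is over the small compartment. Contact should come at about z = 0.0535.

{"fn": "drive_tool", "kwargs": {
  "increments": "0.001 0 -0.004 0;0 0 -0.003 0;0 0 -0.002 0;0 0 -0.001 0;0 0 0 0;0 0 0 0"
}}

```text
t: 30.0
eef_pos: [0.6195, 0.1713, 0.0548]
tool_rot: [0.0, 0.972, 0.234, -0.0]
contact_force: [1.2, 0.1, -1.0]
gripper_width: 0.122
```

{"fn": "drive_tool", "kwargs": {
  "increments": "0 0 -0.001 0;0 0 -0.0005 0;0 0 0 0"
}}

```text
t: 30.25
eef_pos: [0.6196, 0.1714, 0.0535]
tool_rot: [-0.0, 0.972, 0.234, 0.0]
contact_force: [-0.2, 0.3, 0.8]
gripper_width: 0.127
```

{"fn": "drive_tool", "kwargs": {
  "increments": "0 0 -0.001 0;0 0 0 0;0 0 0 0"
}}

```text
t: 30.5
eef_pos: [0.6196, 0.1715, 0.0534]
tool_rot: [0.0, 0.972, 0.234, 0.0]
contact_force: [-3.1, -1.0, 9.8]
gripper_width: 0.128
```

{"fn": "drive_tool", "kwargs": {
  "increments": "0 0 0 0;0 0 0 0;0 0 0 0;0 0 0 0;0 0 0 0",
  "grip": 0.4
}}

```text
t: 30.92
eef_pos: [0.6194, 0.1713, 0.0521]
tool_rot: [0.0, 0.972, 0.234, -0.0]
contact_force: [-0.6, -1.4, -0.1]
gripper_width: 0.396
```

{"fn": "drive_tool", "kwargs": {
  "increments": "0 0 0.01 0;0 0 0.02 0;0 0 0.03 0;0 0 0.03 0;0 0 0.03 0;0 0 0.01 0"
}}

```text
t: 31.42
eef_pos: [0.6217, 0.1723, 0.188]
tool_rot: [-0.0, 0.972, 0.234, 0.004]
contact_force: [0.8, 0.1, 0.4]
gripper_width: 0.402
```

{"fn": "drive_tool", "kwargs": {
  "increments": "-0.02 0 0.01 0;-0.03 0 0.02 0;-0.03 0 0.02 0;-0.03 0 0.02 0;-0.03 0 0 0;-0.02 0 0 0;0 -0.03 0 0;0 -0.03 0 0;0 -0.03 0 0;0 0 0 0;0 0 0 0"
}}

```text
t: 32.33
eef_pos: [0.4593, 0.0796, 0.2525]
tool_rot: [0.0, 0.973, 0.232, 0.0]
contact_force: [0.3, -0.1, -0.1]
gripper_width: 0.4
```

```bash
cat > f.py <<'E'
from h import *
P=np.load('P.npy',allow_pickle=True).item()
Q={'tray3':P['tray3'],'tray2':P['tray2']}
dz={}
for k,t,c,a in(('long','tray3',(-.0415,0),1.571),('round','tray3',(.0325,-.03),1.571),('cuff','tray3',(.0325,.0415),0),('square','tray2',(0,-.0345),0),('cap','tray2',(0,.0465),0)):
    w=place(P[t],[[*c,0]])[0];Q[k]=np.array([w[0],w[1],P[t][2]+a]);dz[k]=.003
overlay("top",bot.read_camera("top"),Q,(255,110,160,85),5,"n_top",dz)
overlay("side",bot.read_camera("side"),Q,(310,155,180,110),4.4,"n_side",dz)
E
python3 f.py; python3 v.py n2 top
```

```text
(no output)
```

View pics/n_top.png

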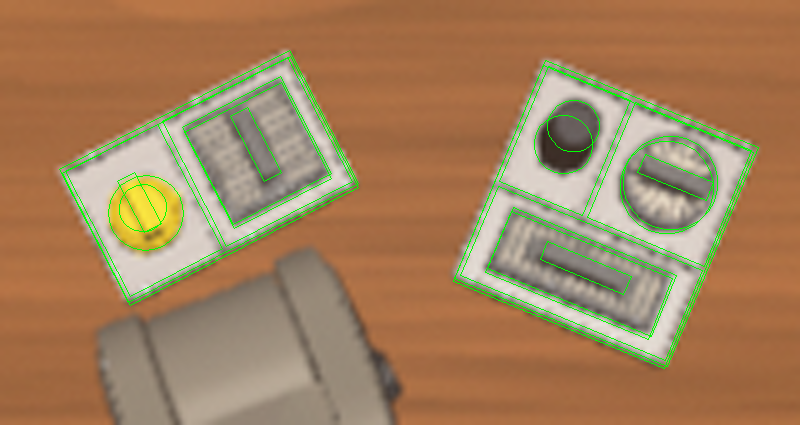

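View pics/n_side.png

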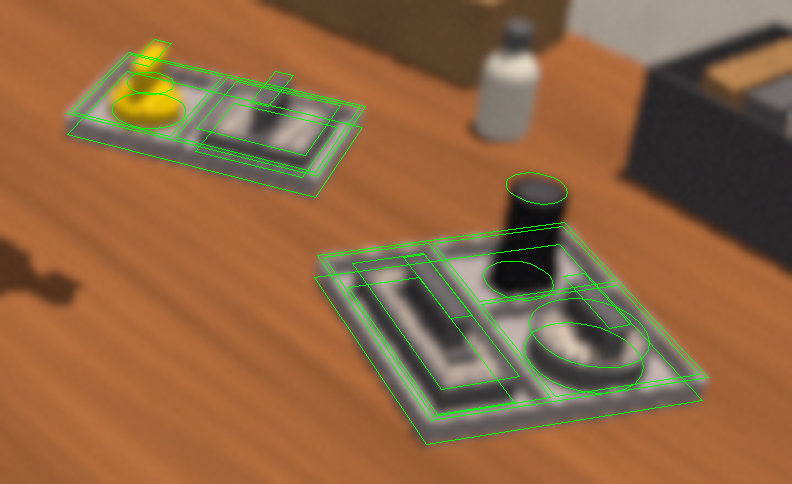

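View pics/n2_top.png

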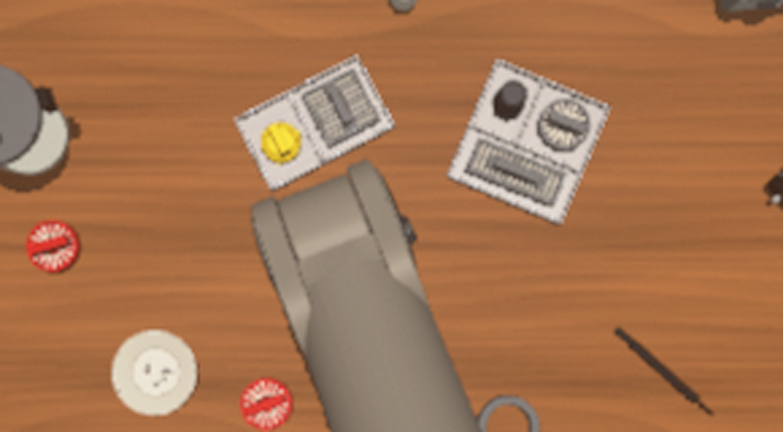

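All five parts match the predicted on-floor poses in both views, clear of the walls. The spudger, saucer, bin and red look-alikes haven't moved, and the arm is well clear. I'm handing in.

```bash
python3 -c "
from station import bot
print(bot.hand_in())"
```

```text
the job is handed in; nothing more can be done
None
```

Both kits are made up and the job is handed in, at about 32.5 s of the 112 s allowed. The hand-in gives no verdict.

- **Placement:** The long cassette, the round cassette and the hose cuff are in the three-compartment tray, with the cuff in the smallest. The square cassette and the yellow cap are in the two-compartment tray, with the cap in the smaller. I placed them in the order you listed.
- **Setting down:** I lowered each part until it touched the tray floor, within about 0.5 mm of the expected height. The readings at contact were 4–10 N, and I opened the gripper only after that. All parts stand the same way up as before.
- **Last checks:** In the final top and side pictures, the parts lie in their compartments clear of the walls, and the trays haven't moved. The spudger, saucer, dust bin and red look-alikes look unmoved in the top picture. The arm ended about 0.2 m above the parts' tops, touching nothing.
- **Disagreement:** In the side picture, the model outlines sit a few millimetres off some parts, most visibly the long cassette's rib. I put this down to camera calibration and small centring errors. The top picture and the contact heights agree with the parts being on the floor.

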